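# Borescope check of a ground valve sleeve

### The arm

A 7-joint arm with a two-finger parallel gripper is mounted at the origin on the work surface. World frame = base frame: x ahead of the robot, y to its left, z up, the work surface at z = 0. Lengths are in m, angles in rad, forces in N, time in s.
With the tool pointing down it reaches from about 0.425 to 0.95 m from the base axis. Payload 16.7 kg.
Tool frame: the origin (TCP) lies on the centre line of the jaws, within the pads' length; the fingertips stand 17 mm ahead of it and the grasp point (between the pads) lies 2 mm behind it; z points along the fingers, y is the direction in which the jaws open and shut (so a half turn about z gives the same grasp; the last joint's range is limited). The gripper opens to 94 mm and grips with 3 to 60 N. Pads are 16 mm wide; open, the fingers measure 119 mm over their backs; the gripper's body (75 mm by 177 mm) begins 78 mm behind the grasp point.
Start: joints at [1.042, 0.426, 0.074, 1.606, -0.034, 1.111, -0.067], TCP at [0.25, -0.627, 0.222] pointing down, gripper open.
Joint ranges: [-2.85, 2.85], [-0.5, 2.14], [-1.23, 1.37], [0.21, 2.46], [-1.02, 4.16], [0.16, 2.05], [-2.73, 2.73]. Speed limits (rad/s): [1.89, 1.89, 2.39, 2.39, 3.01, 3.01, 3.01].

### API

Orientations are given as a unit quaternion [x, y, z, w].
In Python, from cell import state, read_camera, finish_job, regions_of, landmark_of gives the robot as it stands.
- The arm moves only by the shell command python3 -m pendant 'ROWS'. ROWS is JSON, one flat list of numbers, 5 for each row, row after row: the shift along the tool's x, y, z in m, then the turn about the tool's z in rad, then the gripper's target within -1 to 1 (fully open at 1, half-way at 0, shut at -1). A call has 1 to 20 rows; each row is the pose to reach, as a shift and turn from the pose commanded when the call began, along the tool's axes at that moment; what a row does not reach only later rows make up. A row lasts 1/10 s, in which the tool goes at most 50 mm and 8.59 degrees, less where a joint would pass 70% of its speed; a pose out of reach is approached as far as the arm can. A call with a gripper value outside its range is refused whole. The fingers move at their own pace and stop on an object; the grip force is fixed at half the most. Time passes only in rows, so rows that repeat a pose let the fingers close. It gives the time, the measured TCP pose, the force and the opening at its end, in the units of the state.
- state(): the state, without advancing time (a new reading comes with each control period).
- read_camera(name): name is "scene" or "top" or "wrist"; returns a dict with "frame" (480x640x3 uint8, red, green, blue), "range_z" (480x640 float32, m along the optical axis (not along the pixel's ray), 0 where there is no reading), "vfov" (degrees; the focal length in pixels is half the picture's height over the tangent of half this angle, whatever the lens; pixels are square), "cx", "cy" (the principal point, pixels), "D" ([k1, k2, p1, p2, k3] as OpenCV has them; the pictures are not rectified), "R" (3x3) and "t" (3): a world point X has camera coordinates R X + t. Camera axes: x right, y down, z forward; pixel columns grow to the right and rows downward; lengths in m; the calibration is good to about 2 mm. A picture is of the moment at which its call begins.
- finish_job(): hands the job in, once; it reports no verdict.
Trained networks look in a picture, given as the dict that the camera call returned (one of the last four; its "shot" number tells which), for a name from the list of things; names that differ only in an ending like _2 or _b are one class to them, and where a whole thing is asked for, a point or a joint stands for the part that bears it (a point fixed in the world has none). Each returns a list of dicts, best first, with "score" (0 to 1); they miss things now and then, are a little off and sometimes report something else, mostly with a low value. They report only what shows in the picture. A call takes as long as a camera call. They do not tell look-alikes from the thing itself.
- regions_of(picture, thing): "region" (480x640 bool, what is visible of it).
- landmark_of(picture, thing): "centre" ([x, y, z] in m, in the coordinates of the camera as it stood for that picture, good to about 4 mm: a listed point, or the origin of a listed thing).
The state is a dict: "clock": time; "qpos": joint angles; "qd": joint speeds; "joint_efforts": joint torques, N m; "ee_pos": TCP position; "orientation": TCP orientation; "force": force on the tool from outside, world axes, zero at the start; "torque": the same for the moment, N m; "finger_gap": finger opening in m.
Only numpy, scipy, OpenCV 4.12 (cv2) and the standard library are available. Lean on these libraries where they do the work, as an engineer would, in place of code of your own. Each camera call takes 0.05 s, during which the arm holds its last target.

### The job

Check the bore of the freshly ground valve sleeve: pick up the steel sleeve standing on the bench mat and slide it upright into the round pocket of the inspection block until it sits on the bottom, not dropping it in, and let go of it. Then take the borescope out of its stand and lower its stem into the sleeve without ever touching the sleeve with it, until the lens window near the tip is level with the ring of small cross holes half way down the sleeve, and finish while still holding the borescope there: upright, centred in the bore, and still. Leave the piston, the oil can and the setting ring alone.

Things in the scene. Friction and masses are not known exactly. Their poses are not given: they have to be found in the camera images.
- sleeve: The work: loose bright steel tube standing upright, 70 mm long, 38 mm outside, straight 20 mm bore, about 0.38 kg. A 10 mm wide groove (33 mm diameter) round its middle holds six small dark cross holes; the 38 mm lands above and below it are each 30 mm long, so it is the same either way up. Origin on the axis at its lower end, z along the axis.
- sleeve_ports (a point): Point on the sleeve's bore axis half way down, 35 mm above its lower end, level with the cross holes.
- nest: Inspection block, fixed: blue, 90 x 90 mm, 34 mm high, on a dark steel foot plate 126 (x) x 90 mm, 10 mm thick. In the middle of its top a round pocket, 41 mm diameter, 22 mm deep, 3 mm chamfer at the mouth, takes the sleeve's end. Origin under its centre on the bench, z up; the pocket's flat floor is 12 mm and its mouth 34 mm above the origin.
- nest_seat (a point): Centre of the pocket's floor, 12 mm above the bench: the sleeve's origin comes here when it is home.
- stand: Borescope stand, fixed: round dark steel foot, 90 mm diameter, upright aluminium tube (24 mm outside, 14 mm inside) and a black collar of 34 mm diameter on top. Origin under its centre on the bench; the collar's top is 112 mm above it. The borescope's stem hangs in the tube; its shoulder rests on the collar.
- scope: Rigid borescope, loose, about 0.16 kg, 170 mm long, upright in the stand. Origin at the stem's tip, z up the stem. Bright stem 8 mm thick up to 95 mm (shoulder); body 28 mm thick from 95 to 145 mm; white head 25 mm thick up to 170 mm. A 12 mm thick red lamp sticks out of the body on +x, 41 mm from the axis, 106 mm above the tip: grip on +y and -y. At the start the tip is 17 mm above the bench.
- scope_lens (a point): Middle of the amber lens window, on the stem's axis 6 mm above the tip.
- scope_grip (a point): Middle of the grip, on the axis, 130 mm above the tip.
- piston: Bystander: small aluminium engine piston, 59 mm diameter, 50 mm high, loose, standing crown up. Origin at the centre of its underside.
- oil_can: Bystander: closed green can of honing oil, 60 mm diameter, 105 mm high, loose. Origin at the centre of its underside.
- setting_ring: Bystander: dark steel setting ring, 62 mm outside, 25 mm hole, 20 mm thick, lying flat, loose. Origin at the centre of its underside.
There are look-alikes about, which are no part of the job. Of the things that look like the sleeve, take the one that is nearest to the robot's base at the start.

How it is judged:
By the outcome, as a careful person would: the job done as asked, in the order asked, and still so for the second after the job is handed in, while the arm keeps its last pose, push and grip.
It also fails if it takes over 72 s, if anything falls off the work surface, if the arm or the gripper's body presses on something with over 40 N, if the wrist force passes 120 N, or if a joint passes its speed limit or range.

## Working session

There is one attempt and no reset: what is moved stays moved. The work goes in short steps, Python scripts to look and compute and a shell command to move; the robot and the scene stay as the last step left them, time stands still between calls to the robot, and variables do not carry over. Pictures are saved under pics/ and viewed, and the job is handed in when it is done.

```bash
ls; mkdir -p pics; cat > h.py <<'E'
import numpy as np, cv2
from cell import state, read_camera, finish_job, regions_of, landmark_of
def K(p):
    f=240/np.tan(np.radians(p["vfov"])/2)
    return np.array([[f,0,p["cx"]],[0,f,p["cy"]],[0,0,1.]])
def toworld(p,c): return np.asarray(p["R"]).T@(np.asarray(c)-np.asarray(p["t"]))
def proj(p,X):
    X=np.atleast_2d(X).astype(float)
    rv,_=cv2.Rodrigues(np.asarray(p["R"],float))
    return cv2.projectPoints(X,rv,np.asarray(p["t"],float),K(p),np.asarray(p["D"],float))[0][:,0]
def cloud(p,mask=None):
    z=p["range_z"]; m=z>0
    if mask is not None: m&=mask
    v,u=np.nonzero(m)
    n=cv2.undistortPoints(np.stack([u,v],1).astype(float)[:,None],K(p),np.asarray(p["D"],float))[:,0]
    zz=z[v,u]
    C=np.c_[n*zz[:,None],zz]
    return (C-np.asarray(p["t"]))@np.asarray(p["R"]), (u,v)
def save(p,name): cv2.imwrite("pics/"+name,p["frame"][:,:,::-1])
E
python3 - <<'E'
from h import *
s=state(); print({k:np.round(v,3) for k,v in s.items()})
for c in ["scene","top","wrist"]:
    p=read_camera(c); save(p,c+"0.png"); print(c,p["vfov"],p["cx"],p["cy"],p["D"],-np.array(p["R"]).T@p["t"])
    if c=="wrist": continue
    for t in ["sleeve","nest","stand","scope","piston","oil_can","setting_ring","scope_grip","nest_seat","sleeve_ports","scope_lens"]:
        for r in landmark_of(p,t): print(c,t,round(r["score"],2),np.round(toworld(p,r["centre"]),4))
E
```

```text
pics
{'clock': np.float64(0.0), 'qpos': array([ 1.041,  0.427,  0.074,  1.607, -0.034,  1.111, -0.067]), 'qd': array([ 0.   , -0.   ,  0.001,  0.001, -0.   ,  0.   , -0.   ]), 'joint_efforts': array([ 1.0000e-03, -9.3580e+01,  3.6670e+00, -4.5417e+01, -4.9000e-02,
        2.0000e-02,  0.0000e+00]), 'ee_pos': array([ 0.25 , -0.627,  0.222]), 'orientation': array([ 0.982,  0.189, -0.   , -0.001]), 'force': array([ 0.001, -0.303, -0.383]), 'torque': array([-0.029, -0.035, -0.009]), 'finger_gap': np.float64(0.094)}
scene 52.37346174959927 324.52180221054516 236.8228394735723 [-0.05608553  0.          0.          0.          0.        ] [1.36735437 0.18085532 0.64221879]
scene sleeve 0.68 [5.161e-01 3.653e-01 1.000e-04]
scene sleeve 0.64 [ 0.5461  0.2991 -0.0035]
scene sleeve 0.62 [ 0.4708  0.2857 -0.0051]
scene stand 0.6 [ 0.5633 -0.2742  0.001 ]
scene piston 0.6 [ 0.7375  0.2109 -0.0022]
scene oil_can 0.59 [ 0.7486 -0.0406  0.0027]
scene setting_ring 0.96 [ 0.7438 -0.1746  0.0015]
scene scope_grip 0.83 [ 0.5602 -0.2721  0.1422]
scene nest_seat 0.69 [0.5125 0.0138 0.0127]
scene sleeve_po
[... 454 characters left out ...]
5607 -0.2663 -0.0017]
top stand 0.23 [ 0.5607 -0.2711  0.0185]
top scope 0.61 [ 0.5632 -0.2682  0.0191]
top scope 0.34 [ 0.5632 -0.2709  0.1463]
top scope 0.2 [0.5107 0.0166 0.0043]
top piston 0.7 [ 7.359e-01  2.132e-01 -1.000e-04]
top oil_can 0.68 [ 0.7529 -0.0365 -0.0049]
top setting_ring 0.28 [0.5115 0.0134 0.0052]
top scope_grip 0.83 [ 0.5617 -0.2705  0.1472]
top nest_seat 0.93 [0.5139 0.0146 0.0128]
top sleeve_ports 0.69 [0.5155 0.3651 0.0358]
top sleeve_ports 0.68 [0.542  0.2988 0.0375]
top sleeve_ports 0.5 [0.4693 0.2908 0.0381]
wrist 64.1844781553644 326.0721329094097 239.7054425744411 [-0.07524376  0.          0.          0.          0.        ] [ 0.31643874 -0.60010345  0.38630261]
```

View pics/scene0.png

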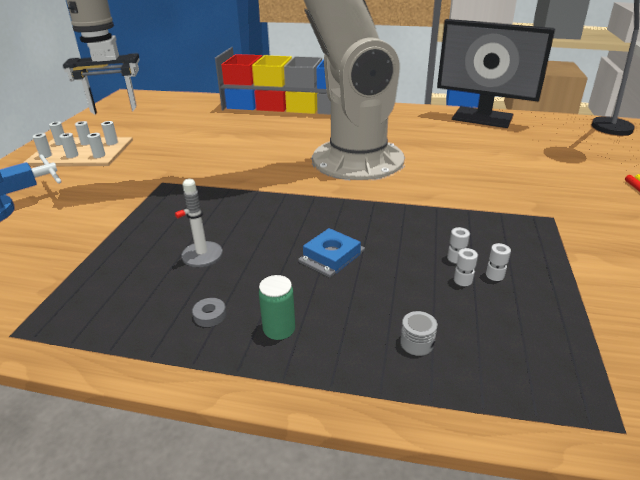

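View pics/top0.png

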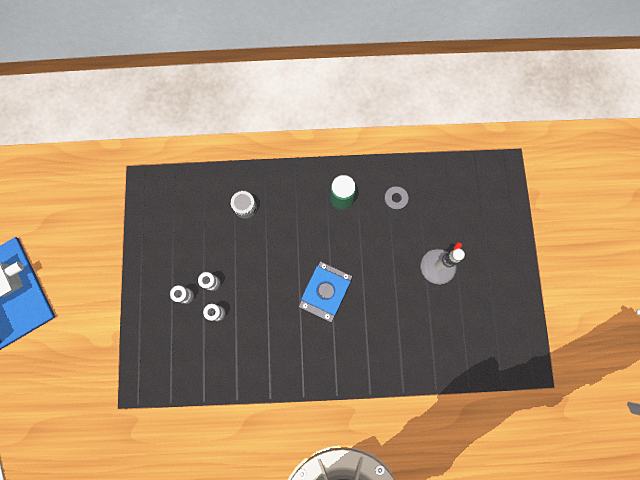

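The nearest sleeve on the mat is at about (0.47, 0.287), pixel (214, 312) in the top view. The nest is at (326, 290), the stand and scope at (440, 265), and the lamp points up and right. Next I refine these positions with depth.

```bash
cat >> h.py <<'E'
def circ(P,r=None):
    from scipy.optimize import least_squares
    c0=(P.max(0)+P.min(0))/2
    if r is None:
        f=lambda q: np.hypot(P[:,0]-q[0],P[:,1]-q[1])-q[2]
        s=least_squares(f,[*c0,.02],loss='soft_l1',f_scale=.001)
    else:
        f=lambda q: np.hypot(P[:,0]-q[0],P[:,1]-q[1])-r
        s=least_squares(f,c0,loss='soft_l1',f_scale=.001)
    return s.x, np.std(s.fun)
E
python3 - <<'E'
from h import *
for c in ["top","scene"]:
    p=read_camera(c)
    X,_=cloud(p)
    for n,ct in dict(A=(.47,.288),B=(.544,.299),C=(.515,.364)).items():
        d=np.hypot(X[:,0]-ct[0],X[:,1]-ct[1])<.03
        Q=X[d&(X[:,2]>.062)]
        print(c,n,len(Q),"z",np.percentile(Q[:,2],[5,50,95]).round(4),"mid",((Q.max(0)+Q.min(0))/2).round(4),"mean",Q.mean(0).round(4))
        S=X[d&(X[:,2]>.02)&(X[:,2]<.03)]; 
        if len(S)>8: print("  side",len(S),circ(S[:,:2],.019))
    # nest
    d=(np.abs(X[:,0]-.512)<.08)&(np.abs(X[:,1]-.014)<.08)
    T=X[d&(X[:,2]>.029)&(X[:,2]<.04)]
    r=cv2.minAreaRect((T[:,:2]*1000).astype(np.float32)); print(c,"nest top",r,np.median(T[:,2]))
    F=X[d&(X[:,2]>.005)&(X[:,2]<.018)&(np.hypot(X[:,0]-.512,X[:,1]-.014)<.025)]
    if len(F): print("floor",len(F),F.mean(0),np.median(F[:,2]))
    # scope
    d=np.hypot(X[:,0]-.562,X[:,1]+.271)<.07
    for a,b in [(.005,.03),(.03,.09),(.094,.113),(.1145,.133),(.14,.16),(.165,.183),(.184,.2)]:
        S=X[d&(X[:,2]>a)&(X[:,2]<b)]
        if len(S)>5: print(c,a,b,len(S),"mean",S.mean(0).round(4),"mid",((S.max(0)+S.min(0))/2).round(4))
    f=p["frame"].astype(int)
    m=(f[:,:,0]>150)&(f[:,:,1]<70)&(f[:,:,2]<70)
    S,_=cloud(p,m); S=S[(np.hypot(S[:,0]-.562,S[:,1]+.271)<.07)]
    if len(S): print("lamp",len(S),S.mean(0),S.min(0),S.max(0))
    x,_=circ(X[d&(X[:,2]>.165)&(X[:,2]<.183)][:,:2],.0125); print("head",x)
E
```

```text
top A 164 z [0.0648 0.0696 0.0728] mid [0.4684 0.2871 0.069 ] mean [0.468  0.2864 0.0692]
  side 28 (array([0.46808538, 0.28742698]), np.float64(0.003816288802164997))
top B 153 z [0.0637 0.0692 0.0723] mid [0.5435 0.2993 0.0693] mean [0.544  0.2994 0.0688]
  side 34 (array([0.54483013, 0.30014869]), np.float64(0.003923521721870028))
top C 163 z [0.0632 0.0691 0.0723] mid [0.5151 0.3638 0.0688] mean [0.5143 0.3637 0.0688]
  side 37 (array([0.51351953, 0.36678928]), np.float64(0.00423088590902877))
top nest top ((510.79168701171875, 16.657344818115234), (89.9946517944336, 90.27701568603516), 62.27182388305664) 0.03356509657842073
floor 207 [0.51208725 0.01636009 0.01170071] 0.011500772168537794
top 0.005 0.03 765 mean [ 0.5566 -0.2632  0.0107] mid [ 0.5528 -0.2754  0.0173]
top 0.03 0.09 66 mean [ 0.5559 -0.2623  0.0594] mid [ 0.559  -0.266   0.0603]
top 0.094 0.113 40 mean [ 0.5572 -0.2622  0.1102] mid [ 0.5596 -0.2668  0.1093]
top 0.1145 0.133 63 mean [ 0.5745 -0.2751  0.1257] mid [ 0.5712 -0.2751  0.1247]
top 0.14 0.16 37 mean [ 0.5554 -0.2601  0.152 ] mid [ 0.5592 -0.2637  0.1498]

[... 1049 characters left out ...]
n [ 0.5714 -0.2667  0.0118] mid [ 0.5635 -0.2706  0.0174]
scene 0.03 0.09 244 mean [ 0.5687 -0.2679  0.0606] mid [ 0.5649 -0.2709  0.0599]
scene 0.094 0.113 87 mean [ 0.5704 -0.2668  0.1053] mid [ 0.5667 -0.2697  0.1036]
scene 0.1145 0.133 175 mean [ 0.5781 -0.2741  0.1246] mid [ 0.5778 -0.2771  0.1237]
scene 0.14 0.16 120 mean [ 0.5706 -0.2659  0.1503] mid [ 0.5661 -0.2699  0.15  ]
scene 0.165 0.183 97 mean [ 0.5701 -0.2667  0.1747] mid [ 0.5678 -0.2702  0.174 ]
scene 0.184 0.2 39 mean [ 0.5635 -0.2696  0.1856] mid [ 0.5637 -0.2692  0.1859]
lamp 36 [ 0.59174109 -0.2880899   0.12559343] [ 0.58338661 -0.2976375   0.11994411] [ 0.59994535 -0.28039134  0.13057874]
head [ 0.56134399 -0.27128385]
```

```bash
cat >> h.py <<'E'
from scipy.spatial.transform import Rotation as Ro
def axes():
    s=state(); return np.array(s["ee_pos"]),Ro.from_quat(s["orientation"]).as_matrix()
def go(*pts):
    p,R=axes()
    for q in pts: print("->",q,(R.T@(np.array(q)-p)).round(4))
    print("jaw az",np.degrees(np.arctan2(R[1,1],R[0,1])).round(2),"z",R[:,2].round(4), "tcp",p.round(4))
E
python3 -c "
from h import *
go([.40,-.42,.26],[.50,-.1,.26],[.5,.1,.24],[.469,.2865,.2])"
```

```text
-> [0.4, -0.42, 0.26] [ 0.2158 -0.1366 -0.0375]
-> [0.5, -0.1, 0.26] [ 0.4273 -0.3968 -0.0375]
-> [0.5, 0.1, 0.24] [ 0.5014 -0.5825 -0.0175]
-> [0.469, 0.2865, 0.2] [ 0.5418 -0.7672  0.0225]
jaw az -68.24 z [ 0.  0. -1.] tcp [ 0.2502 -0.6269  0.2225]
```

```bash
python3 -m pendant '[0.1,-0.07,-0.037,0,1, 0.216,-0.137,-0.037,0,1, 0.216,-0.137,-0.037,0,1, 0.216,-0.137,-0.037,0,1, 0.216,-0.137,-0.037,0,1, 0.427,-0.397,-0.037,-0.1,1, 0.427,-0.397,-0.037,-0.1,1, 0.427,-0.397,-0.037,-0.1,1, 0.427,-0.397,-0.037,-0.1,1, 0.427,-0.397,-0.037,-0.1,1, 0.427,-0.397,-0.037,-0.1,1, 0.427,-0.397,-0.037,-0.1,1, 0.501,-0.582,-0.017,-0.21,1, 0.501,-0.582,-0.017,-0.21,1, 0.501,-0.582,-0.017,-0.21,1, 0.501,-0.582,-0.017,-0.21,1, 0.501,-0.582,-0.017,-0.21,1]'
python3 -c "
from h import *
go([.469,.2865,.22]);print(state()['qpos'].round(2))"
```

```text
clock: 3.05
ee_pos: [0.4989, 0.106, 0.2394]
orientation: [0.956, 0.294, 0.0, -0.001]
force: [0.6, -0.2, 0.8]
finger_gap: 0.0939
-> [0.469, 0.2865, 0.22] [ 0.0769 -0.166   0.0197]
jaw az -55.76 z [-0.      0.0021 -1.    ] tcp [0.4989 0.106  0.2394]
[ 0.08  0.17 -0.46  1.93  0.08  1.06 -1.39]
```

```bash
python3 -m pendant '[0.04,-0.08,0.02,0,1, 0.077,-0.166,0.02,0,1, 0.077,-0.166,0.02,0,1, 0.077,-0.166,0.02,0,1, 0.077,-0.166,0.02,0,1, 0.077,-0.166,0.02,0,1, 0.077,-0.166,0.02,0,1, 0.077,-0.166,0.02,0,1]'
cat > w.py <<'E'
from h import *
import sys
p=read_camera("wrist"); save(p,sys.argv[1]+".png")
for t in sys.argv[2:]:
    for r in landmark_of(p,t): print(t,round(r["score"],2),toworld(p,r["centre"]).round(4))
X,_=cloud(p)
d=np.hypot(X[:,0]-.469,X[:,1]-.2865)<.035
Q=X[d&(X[:,2]>.064)&(X[:,2]<.076)]
print(len(Q),((Q.max(0)+Q.min(0))/2).round(4),Q.mean(0).round(4),np.median(Q[:,2]),circ(Q[np.hypot(*(Q[:,:2]-Q[:,:2].mean(0)).T)>.016][:,:2],.0185))
go([.469,.2865,.057])
E
python3 w.py wr1 sleeve sleeve_ports
```

```text
clock: 3.85
ee_pos: [0.4721, 0.2787, 0.2196]
orientation: [0.957, 0.29, 0.0, 0.0]
force: [0.1, 1.0, 0.4]
finger_gap: 0.0943
sleeve 0.87 [0.4684 0.2844 0.0064]
sleeve 0.63 [0.5175 0.3666 0.0033]
sleeve 0.56 [0.5483 0.3004 0.0009]
sleeve_ports 0.79 [0.5119 0.3632 0.0395]
sleeve_ports 0.72 [0.4688 0.2876 0.0347]
sleeve_ports 0.67 [0.5419 0.2995 0.0373]
sleeve_ports 0.39 [0.51   0.0113 0.0148]
1181 [0.469  0.2851 0.0689] [0.4697 0.2854 0.0711] 0.0713917012965678 (array([0.46939872, 0.2851994 ]), np.float64(0.0008190103277482102))
-> [0.469, 0.2865, 0.057] [ 0.0015 -0.0076  0.1627]
jaw az -56.29 z [ 4.e-04 -1.e-04 -1.e+00] tcp [0.4719 0.2793 0.2197]
```

View pics/wr1.png

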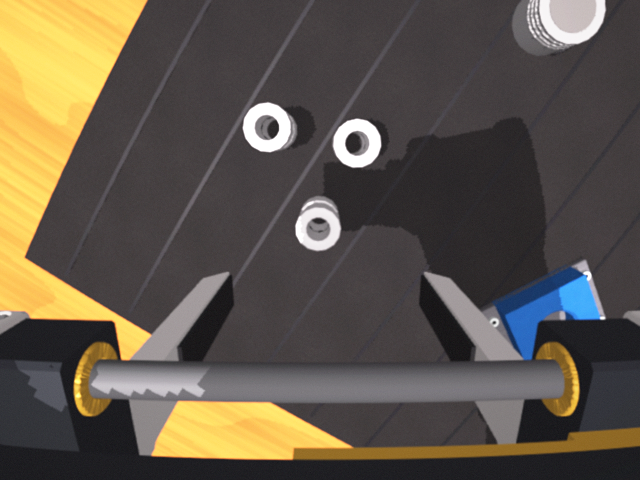

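```bash
python3 -m pendant '[0,0,0.02,0,1, 0,0,0.05,0,1, 0,0,0.05,0,1, 0,0,0.05,0,1, 0,0,0.05,0,1]'; python3 w.py wr2 sleeve
```

```text
clock: 4.5
ee_pos: [0.472, 0.2805, 0.1709]
orientation: [0.957, 0.291, 0.001, -0.0]
force: [0.0, -0.8, -0.1]
finger_gap: 0.0938
sleeve 0.85 [0.4696 0.2839 0.0046]
sleeve 0.6 [0.5469 0.3005 0.0017]
sleeve 0.56 [0.5183 0.3649 0.0013]
1616 [0.4691 0.2853 0.069 ] [0.4698 0.2855 0.071 ] 0.07134794761312113 (array([0.4694365, 0.2853247]), np.float64(0.0008088562395785631))
-> [0.469, 0.2865, 0.057] [ 0.0006 -0.0067  0.1138]
jaw az -56.22 z [ 1.6e-03  9.0e-04 -1.0e+00] tcp [0.472  0.2805 0.1708]
```

```bash
python3 -m pendant '[0.0005,-0.0057,0.03,0,1, 0.0005,-0.0057,0.07,0,1, 0.0005,-0.0057,0.1,0,1, 0.0005,-0.0057,0.117,0,1, 0.0005,-0.0057,0.117,0,1, 0.0005,-0.0057,0.117,0,1, 0.0005,-0.0057,0.117,0,1]'; python3 w.py wr3 sleeve
```

```text
clock: 5.3
ee_pos: [0.4695, 0.2857, 0.054]
orientation: [0.957, 0.291, 0.001, -0.0]
force: [-0.3, 0.7, 0.1]
finger_gap: 0.0938
sleeve 0.94 [0.5438 0.2996 0.0026]
sleeve 0.91 [ 5.173e-01  3.667e-01 -4.000e-04]
sleeve 0.72 [0.471  0.2831 0.0054]
4691 [0.4691 0.2857 0.0688] [0.4701 0.2863 0.0708] 0.07133383944652547 (array([0.46939942, 0.28577384]), np.float64(0.0008355045988710676))
-> [0.469, 0.2865, 0.057] [ 0.0002 -0.001  -0.0032]
jaw az -56.22 z [ 0.0019  0.001  -1.    ] tcp [0.4694 0.2856 0.0538]
```

View pics/wr3.png

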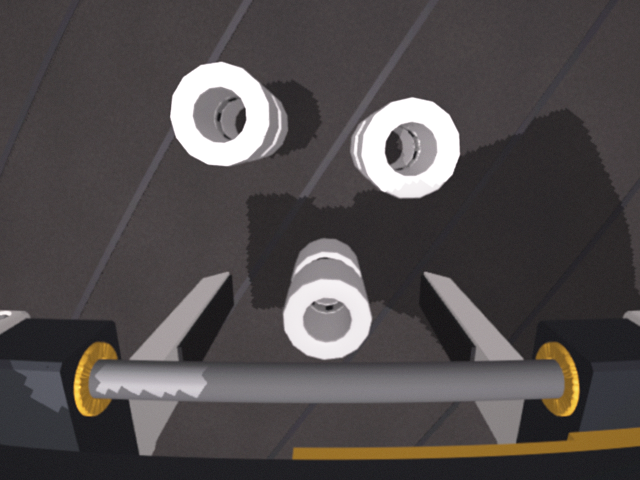

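The sleeve, ring at (327, 318), is centred between the pads, so I'm closing on it.

```bash
python3 -m pendant '[0,0,0,0,-0.5, 0,0,0,0,-1, 0,0,0,0,-1, 0,0,0,0,-1, 0,0,0,0,-1, 0,0,0,0,-1, 0,0,0,0,-1, 0,0,0,0,-1]'; python3 w.py wr4 sleeve|tail -3
```

```text
clock: 6.2
ee_pos: [0.4687, 0.2851, 0.0525]
orientation: [0.957, 0.291, 0.0, -0.0]
force: [-0.5, -1.3, 0.2]
finger_gap: 0.0371
5670 [0.4714 0.2903 0.07  ] [0.4707 0.287  0.0708] 0.071330194393456 (array([0.47042542, 0.28680176]), np.float64(0.003967074626163834))
-> [0.469, 0.2865, 0.057] [ 0.001  -0.0009 -0.0045]
jaw az -56.21 z [-0.e+00  1.e-04 -1.e+00] tcp [0.4687 0.2852 0.0525]
```

```bash
python3 -m pendant '[0,0,-0.02,0,-1, 0,0,-0.06,0,-1, 0,0,-0.09,0,-1, 0,0,-0.1,0,-1, 0,0,-0.1,0,-1]'; python3 w.py wr5 sleeve|tail -3; python3 -c "
from h import *
go([.5115,.0155,.1525])"
```

```text
clock: 6.8
ee_pos: [0.4691, 0.2853, 0.1532]
orientation: [0.957, 0.29, 0.001, -0.0]
force: [-0.6, 0.9, -4.4]
finger_gap: 0.037
sleeve 0.82 [0.5162 0.3647 0.0026]
sleeve 0.63 [0.5471 0.2973 0.0063]
sleeve 0.57 [0.4689 0.2823 0.1083]
-> [0.5115, 0.0155, 0.1525] [-0.1136  0.2477 -0.0012]
jaw az -56.22 z [-1.3e-03 -9.0e-04 -1.0e+00] tcp [0.4682 0.2845 0.1511]Traceback (most recent call last):
  File "w.py", line 9, in <module>
    print(len(Q),((Q.max(0)+Q.min(0))/2).round(4),Q.mean(0).round(4),np.median(Q[:,2]),circ(Q[np.hypot(*(Q[:,:2]-Q[:,:2].mean(0)).T)>.016][:,:2],.0185))
                   ~~~~~^^^
    return umr_maximum(a, axis, None, out, keepdims, initial, where)
ValueError: zero-size array to reduction operation maximum which has no identity
```

View pics/wr5.png

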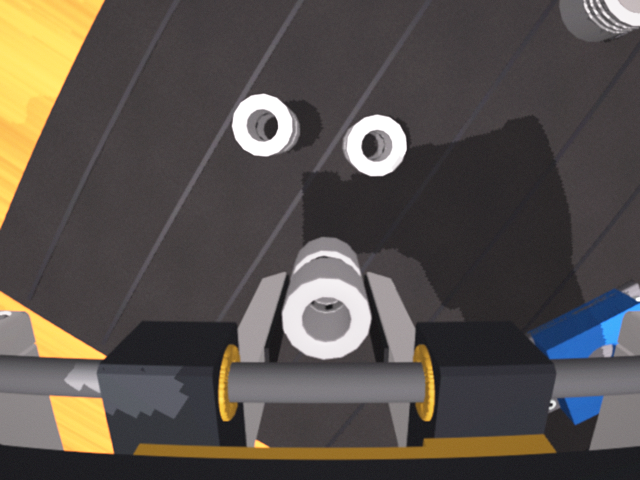

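```bash
python3 -m pendant '[-0.03,0.05,-0.01,0,-1, -0.07,0.09,-0.01,0,-1, -0.1,0.13,-0.01,0,-1, -0.13,0.17,-0.01,0,-1, -0.15,0.21,-0.01,0,-1, -0.18,0.24,-0.01,0,-1, -0.193,0.247,-0.01,0,-1, -0.193,0.247,-0.01,0,-1, -0.193,0.247,-0.01,0,-1, -0.193,0.247,-0.01,0,-1, -0.193,0.247,-0.01,0,-1, -0.193,0.247,-0.01,0,-1]'; cat > w2.py <<'E'
from h import *
import sys
p=read_camera("wrist"); save(p,sys.argv[1]+".png"); np.savez("last.npz",**{k:v for k,v in p.items()})
for t in ["nest","nest_seat","sleeve","sleeve_ports"]:
    for r in landmark_of(p,t): print(t,round(r["score"],2),toworld(p,r["centre"]).round(4))
tcp,R=axes()
X,uv=cloud(p)
T=(X-tcp)@R
print("cam in tool", (R.T@(-np.array(p["R"]).T@p["t"]-tcp)).round(4))
d=(np.hypot(T[:,0],T[:,1])<.021)&(T[:,2]>-.03)&(T[:,2]<-.008)
Q=T[d]; print("sleeve top ring in tool",len(Q),((Q.max(0)+Q.min(0))/2).round(4),np.median(Q[:,2]),Q[:,:2].min(0),Q[:,:2].max(0))
d=np.hypot(X[:,0]-.512,X[:,1]-.015)<.08
N=X[d&(X[:,2]>.029)&(X[:,2]<.039)]
r=cv2.minAreaRect((N[:,:2]*1000).astype(np.float32)); print("nest top",r,np.median(N[:,2]))
F=X[d&(X[:,2]>.004)&(X[:,2]<.0195)&(np.hypot(X[:,0]-.512,X[:,1]-.015)<.028)]
print("floor",len(F),((F.max(0)+F.min(0))/2).round(4),F.mean(0).round(4),circ(F[:,:2]) if len(F)>10 else 0)
go([.5115,.0155,.15])
E
python3 w2.py wr6
```

```text
clock: 8.1
ee_pos: [0.4458, -0.0267, 0.1623]
orientation: [0.957, 0.291, -0.0, -0.0]
force: [-0.1, 0.2, -4.3]
finger_gap: 0.0369
nest 0.89 [ 0.5078  0.0156 -0.0033]
nest_seat 0.82 [0.5066 0.0146 0.0113]
sleeve 0.65 [ 0.4448 -0.0284  0.1133]
sleeve_ports 0.71 [ 0.4466 -0.0201  0.1467]
cam in tool [ 0.0719 -0.0009 -0.1636]
sleeve top ring in tool 5615 [ 0.001  -0.0002 -0.019 ] -0.018604913561261253 [-0.01812228 -0.01954124] [0.02003172 0.01912299]
nest top ((510.46826171875, 15.2457275390625), (90.4898910522461, 90.62145233154297), 62.04692077636719) 0.03553977756140478
floor 2184 [0.5104 0.0151 0.0154] [0.5109 0.0154 0.0139] (array([0.51075785, 0.01532652, 0.01455568]), np.float64(0.004859369911879236))
-> [0.5115, 0.0155, 0.15] [0.0785 0.0011 0.0125]
jaw az -56.19 z [ 0.e+00  1.e-04 -1.e+00] tcp [ 0.4457 -0.0273  0.1625]
```

View pics/wr6.png

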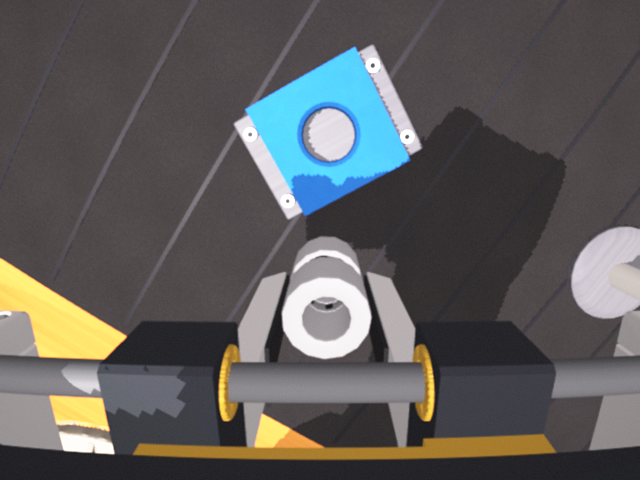

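```bash
cat >> h.py <<'E'
def ray_plane(p,uv,z):
    n=cv2.undistortPoints(np.asarray(uv,float)[:,None],K(p),np.asarray(p["D"],float))[:,0]
    R=np.asarray(p["R"]);c=-R.T@p["t"]
    d=np.c_[n,np.ones(len(n))]@R
    return c+d*((z-c[2])/d[:,2])[:,None]
E
python3 - <<'E'
from h import *
p=dict(np.load("last.npz")); f=p["frame"]
tcp,R=axes()
hsv=cv2.cvtColor(f,cv2.COLOR_RGB2HSV)
b=((hsv[:,:,0]>95)&(hsv[:,:,0]<125)&(hsv[:,:,1]>150)).astype(np.uint8); b[330:]=0; 
cs,h=cv2.findContours(b,cv2.RETR_CCOMP,cv2.CHAIN_APPROX_NONE)
for c,hh in sorted(zip(cs,h[0]),key=lambda a:-cv2.contourArea(a[0]))[:3]:
    print(cv2.contourArea(c),hh,cv2.boundingRect(c))
    if cv2.contourArea(c)<800: continue
    P=ray_plane(p,c[:,0],.034)
    if hh[3]<0: print(cv2.minAreaRect((P[:,:2]*1000).astype(np.float32)))
    else: 
      for z in(.034,.031,.012): print(z,circ(ray_plane(p,c[:,0],z)[:,:2]))
# sleeve ring
g=f.min(2); 
b=(g>215).astype(np.uint8); m=np.zeros_like(b); m[250:380,270:390]=1; b&=m
b=cv2.morphologyEx(b,cv2.MORPH_OPEN,np.ones((3,3)))
cs,h=cv2.findContours(b,cv2.RETR_CCOMP,cv2.CHAIN_APPROX_NONE)
for c,hh in sorted(zip(cs,h[0]),key=lambda a:-cv2.contourArea(a[0]))[:3]:
    if len(c)<20: continue
    P=(ray_plane(p,c[:,0],tcp[2]+.0175)-tcp)@R
    print(cv2.contourArea(c),hh,cv2.boundingRect(c),circ(P[:,:2]))
E
```

```text
15033.5 [-1 -1  1 -1] (245, 47, 165, 169)
((510.5032958984375, 15.033638000488281), (91.6942367553711, 90.92779541015625), 62.266456604003906)
2367.0 [-1  7 -1  0] (301, 106, 56, 57)
0.034 (array([0.51028104, 0.01497039, 0.02007697]), np.float64(0.00022097430360156883))
0.031 (array([0.51033559, 0.01498583, 0.02028315]), np.float64(0.00022324361269568843))
0.012 (array([0.51068103, 0.01508364, 0.02158894]), np.float64(0.00023761593038906575))
6.0 [ 5  3 -1  0] (266, 136, 5, 3)
5384.5 [ 2 -1  1 -1] (283, 278, 88, 80) (array([ 0.00033705, -0.00088983,  0.01811853]), np.float64(0.0001578189311436343))
1817.5 [-1 -1 -1  0] (301, 295, 52, 48) (array([ 0.00022454, -0.0008462 ,  0.0105307 ]), np.float64(0.0001456884922937267))
254.0 [-1  0 -1 -1] (295, 250, 63, 20) (array([ 0.01511675, -0.00094309,  0.01411625]), np.float64(0.0007494461792324948))
```

```bash
python3 -m pendant '[0.03,0.0015,0,0,-1, 0.06,0.0015,0.01,0,-1, 0.077,0.0015,0.03,0,-1, 0.077,0.0015,0.055,0,-1, 0.077,0.0015,0.055,0,-1, 0.077,0.0015,0.055,0,-1, 0.077,0.0015,0.055,0,-1]'; python3 - <<'E'
from h import *
for c in ["scene","top","wrist"]:
    p=read_camera(c); save(p,c+"7.png")
    if c!="wrist":
        x0,y0=proj(p,[[.511,.015,.06]])[0].astype(int)
        im=p["frame"][y0-60:y0+60,x0-80:x0+80,::-1]; cv2.imwrite(f"pics/{c}7c.png",cv2.resize(im,None,fx=4,fy=4,interpolation=cv2.INTER_CUBIC))
go([.511,.015,.09]); print(state()["force"])
E
```

```text
clock: 9.05
ee_pos: [0.511, 0.0139, 0.1087]
orientation: [0.957, 0.29, 0.001, 0.0]
force: [0.5, 0.2, -3.1]
finger_gap: 0.0372
-> [0.511, 0.015, 0.09] [ 0.0006 -0.0009  0.0186]
jaw az -56.24 z [ 1.8e-03 -1.0e-04 -1.0e+00] tcp [0.511  0.0139 0.1086]
[ 0.08493323 -0.27419058 -4.22425507]
```

View pics/scene7c.png

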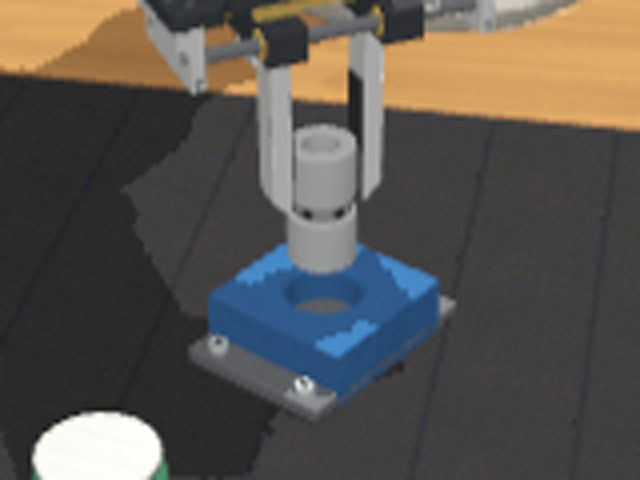

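View pics/wrist7.png

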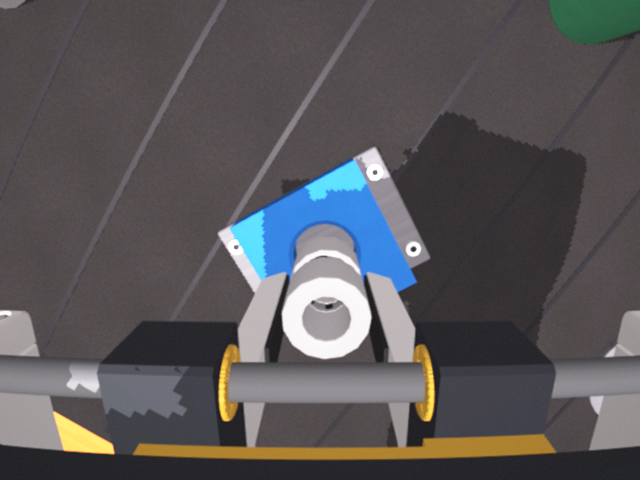

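```bash
python3 -m pendant '[0.0003,-0.0008,0.01,0,-1, 0.0003,-0.0008,0.018,0,-1, 0.0003,-0.0008,0.022,0,-1, 0.0003,-0.0008,0.025,0,-1, 0.0003,-0.0008,0.028,0,-1]'; python3 - <<'E'
from h import *
for c in ["scene","wrist"]:
    p=read_camera(c); save(p,c+"8.png")
    if c!="wrist":
        x0,y0=proj(p,[[.511,.015,.06]])[0].astype(int)
        im=p["frame"][y0-60:y0+60,x0-80:x0+80,::-1]; cv2.imwrite(f"pics/{c}8c.png",cv2.resize(im,None,fx=4,fy=4,interpolation=cv2.INTER_CUBIC))
go([.511,.015,.0645]); print(state()["force"],state()["torque"])
E
```

```text
clock: 9.7
ee_pos: [0.5103, 0.015, 0.0791]
orientation: [0.957, 0.291, -0.0, -0.0]
force: [0.2, -0.4, -3.7]
finger_gap: 0.0366
-> [0.511, 0.015, 0.0645] [0.0007 0.0005 0.0146]
jaw az -56.21 z [-6.e-04  1.e-04 -1.e+00] tcp [0.5101 0.015  0.0791]
[ 0.30960686  0.18474578 -5.33718064] [-0.04101203  0.01641438  0.04244494]
```

View pics/scene8c.png

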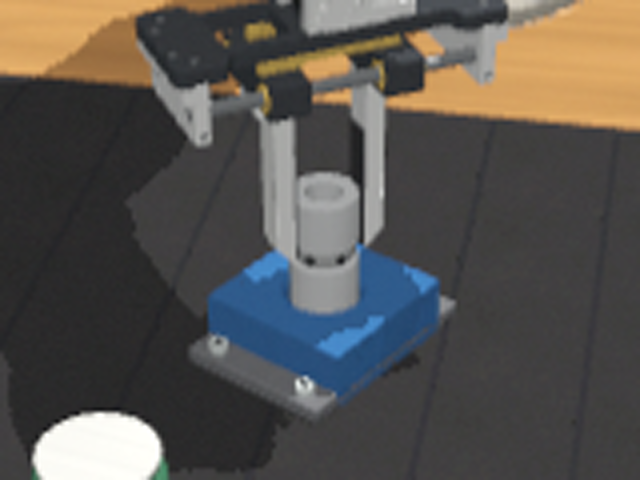

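It is entering the pocket with no contact force. I'll go on slowly to the floor.

```bash
python3 -m pendant '[0,0,0.004,0,-1, 0,0,0.008,0,-1, 0,0,0.011,0,-1, 0,0,0.0125,0,-1, 0,0,0.0125,0,-1, 0,0,0.0125,0,-1]'; python3 -c "
from h import *
go([.511,.015,.0645]);print(state()['force'])"
```

```text
clock: 10.4
ee_pos: [0.5103, 0.015, 0.067]
orientation: [0.957, 0.291, 0.0, -0.0]
force: [0.3, 0.9, -4.0]
finger_gap: 0.0374
-> [0.511, 0.015, 0.0645] [0.0005 0.0004 0.0025]
jaw az -56.21 z [ 0.e+00  1.e-04 -1.e+00] tcp [0.5103 0.015  0.067 ]
[ 0.25322402  0.85458152 -4.02870609]
```

```bash
python3 -m pendant '[0,0,0.001,0,-1, 0,0,0.002,0,-1, 0,0,0.0025,0,-1, 0,0,0.0025,0,-1]'; python3 -m pendant '[0,0,0.0005,0,-1, 0,0,0.0005,0,-1, 0,0,0.0005,0,-1]'
```

```text
clock: 10.8
ee_pos: [0.5104, 0.015, 0.0646]
orientation: [0.957, 0.291, 0.0, 0.0]
force: [-0.2, 0.1, -3.1]
finger_gap: 0.0372
clock: 11.1
ee_pos: [0.5105, 0.0151, 0.0645]
orientation: [0.957, 0.291, 0.0, 0.0]
force: [-2.1, 0.2, 6.6]
finger_gap: 0.0368
```

Contact with the floor: the force went from -4 to +6.6 N at the expected height. Now I release.

```bash
python3 -m pendant '[0,0,-0.0003,0,-1, 0,0,-0.0003,0,0, 0,0,-0.0003,0,0.5, 0,0,-0.0003,0,1, 0,0,-0.0003,0,1, 0,0,-0.0003,0,1, 0,0,-0.0003,0,1]';  python3 -m pendant '[0,0,-0.02,0,1, 0,0,-0.06,0,1, 0,0,-0.1,0,1, 0,0,-0.11,0,1, -0.04,0,-0.11,0,1, -0.07,0,-0.11,0,1, -0.07,0,-0.11,0,1, -0.07,0,-0.11,0,1, -0.07,0,-0.11,0,1, -0.07,0,-0.11,0,1]'; python3 - <<'E'
from h import *
tcp,R=axes()
for c in ["wrist","scene","top"]:
    p=read_camera(c); save(p,c+"9.png"); np.savez(c+"9.npz",**p)
    for t in ["sleeve_ports"]:
        for r in landmark_of(p,t): print(c,t,round(r["score"],2),toworld(p,r["centre"]).round(4))
    X,_=cloud(p); d=np.hypot(X[:,0]-.511,X[:,1]-.015)<.025
    Q=X[d&(X[:,2]>.077)&(X[:,2]<.088)]; print(c,len(Q),np.median(Q[:,2]),((Q.max(0)+Q.min(0))/2).round(4))
print(tcp)
E
```

```text
clock: 11.8
ee_pos: [0.5103, 0.015, 0.0643]
orientation: [0.957, 0.291, 0.0, -0.0]
force: [-0.3, -0.6, 0.5]
finger_gap: 0.0813
clock: 12.8
ee_pos: [0.4526, -0.0234, 0.1741]
orientation: [0.957, 0.291, 0.0, -0.0]
force: [0.3, -0.0, -0.0]
finger_gap: 0.0939
wrist sleeve_ports 0.84 [0.5116 0.0211 0.0469]
wrist 1894 0.08343242438736766 [0.5105 0.0156 0.0813]
scene sleeve_ports 0.75 [0.5123 0.0149 0.0453]
scene sleeve_ports 0.75 [0.5189 0.3635 0.0323]
scene sleeve_ports 0.59 [0.546  0.2944 0.0344]
scene 137 0.08078286157861658 [0.5121 0.0152 0.0806]
top sleeve_ports 0.76 [0.5188 0.3645 0.0337]
top sleeve_ports 0.69 [0.544  0.2982 0.035 ]
  return _methods._mean(a, axis=axis, dtype=dtype,
  ret = ret.dtype.type(ret / rcount)
Traceback (most recent call last):
ValueError: zero-size array to reduction operation maximum which has no identity
```

View pics/wrist9.png

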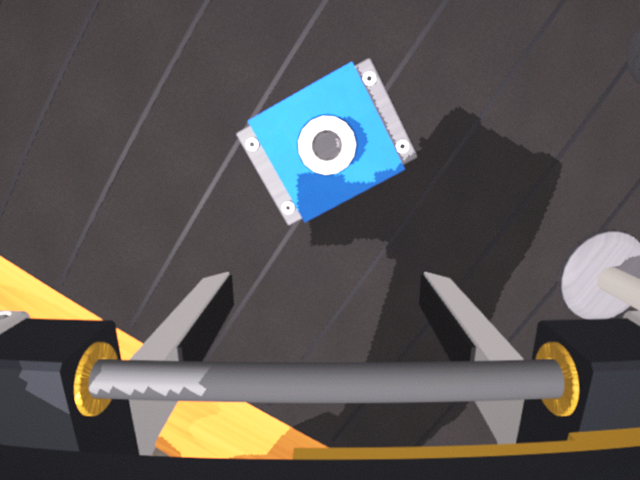

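```bash
python3 -m pendant '[0,0,-0.05,0.1,1, 0,0.02,-0.09,0.2,1, 0,0.06,-0.096,0.35,1, -0.02,0.1,-0.096,0.5,1, -0.03,0.14,-0.096,0.65,1, -0.047,0.18,-0.096,0.8,1, -0.047,0.22,-0.096,0.95,1, -0.047,0.25,-0.096,1.1,1, -0.047,0.265,-0.096,1.15,1, -0.047,0.265,-0.096,1.15,1, -0.047,0.265,-0.096,1.15,1, -0.047,0.265,-0.096,1.15,1, -0.047,0.265,-0.096,1.15,1]'; cat > w3.py <<'E'
from h import *
import sys
p=read_camera("wrist"); save(p,sys.argv[1]+".png"); np.savez("last.npz",**p)
for t in ["scope_grip","scope","stand"]:
    for r in landmark_of(p,t)[:2]: print(t,round(r["score"],2),toworld(p,r["centre"]).round(4))
tcp,R=axes()
X,_=cloud(p)
f=p["frame"].astype(int)
d=np.hypot(X[:,0]-.561,X[:,1]+.2695)<.03
Q=X[d&(X[:,2]>.183)&(X[:,2]<.195)]; 
c=((Q.max(0)+Q.min(0))/2) if len(Q) else None; print("head",len(Q),c,circ(Q[:,:2]),np.median(Q[:,2]) if len(Q) else 0)
m=(f[:,:,0]>130)&(f[:,:,1]<60)&(f[:,:,2]<60)
S,_=cloud(p,m); S=S[(np.hypot(S[:,0]-.561,S[:,1]+.2695)<.07)]
if len(S):
    print("lamp",len(S),S.mean(0),"dir",np.degrees(np.arctan2(S[:,1].mean()-c[1],S[:,0].mean()-c[0])), "in tool",((S.mean(0)-tcp)@R).round(4))
print("head in tool",((c-tcp)@R).round(4)); go([.561,-.2695,.149]); print(state()["qpos"].round(2))
E
python3 w3.py wr10
```

```text
clock: 14.4
ee_pos: [0.5602, -0.2696, 0.2706]
orientation: [0.961, -0.276, 0.0, -0.0]
force: [0.4, -0.3, -0.7]
finger_gap: 0.0941
scope_grip 0.68 [ 0.5598 -0.2713  0.1484]
scope 0.7 [ 0.5574 -0.2704  0.0142]
stand 0.84 [ 0.5575 -0.2729  0.0026]
head 994 [ 0.55969782 -0.27161373  0.18701649] (array([ 0.56060347, -0.27213216,  0.00847093]), np.float64(0.0028510311560541175)) 0.18818429227234634
lamp 303 [ 0.58664288 -0.28955972  0.12956038] dir -33.66447346275324 in tool [0.0326 0.0026 0.141 ]
head in tool [0.0002 0.0017 0.0835]
-> [0.561, -0.2695, 0.149] [ 0.0002 -0.0008  0.1215]
jaw az -122.07 z [ 3.e-04 -1.e-04 -1.e+00] tcp [ 0.5604 -0.2701  0.2705]
[ 0.45  0.31 -0.14  1.67  0.04  1.17 -1.82]
```

View pics/wr10.png

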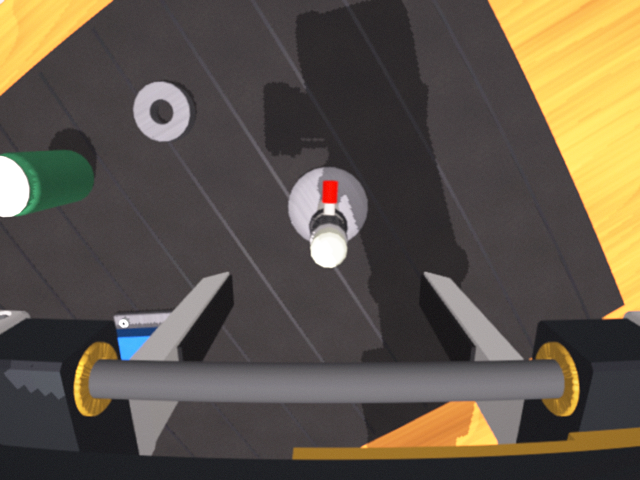

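```bash
python3 -m pendant '[0.0002,0.001,0.03,0,1, 0.0002,0.001,0.07,0,1, 0.0002,0.001,0.1,0,1, 0.0002,0.001,0.12,0,1, 0.0002,0.001,0.1255,0,1, 0.0002,0.001,0.1255,0,1, 0.0002,0.001,0.1255,0,1, 0.0002,0.001,0.1255,0,1]'; python3 w3.py wr11
```

```text
clock: 15.4
ee_pos: [0.5608, -0.2716, 0.1462]
orientation: [0.961, -0.277, 0.001, 0.0]
force: [-0.3, 0.1, 0.6]
finger_gap: 0.0941
scope_grip 0.58 [ 0.558  -0.2708  0.1475]
scope 0.8 [ 0.558  -0.2737  0.0141]
stand 0.64 [ 0.5591 -0.2705  0.0044]
head 2659 [ 0.56102843 -0.27147045  0.18678112] (array([ 0.56279052, -0.27315899,  0.00742726]), np.float64(0.002646320888883014)) 0.18816890812003287
lamp 842 [ 0.58709312 -0.28976344  0.12941796] dir -35.06234248855406 in tool [0.0324 0.0013 0.0161]
head in tool [ 0.0006 -0.0003 -0.0413]
-> [0.561, -0.2695, 0.149] [-0.0005 -0.002  -0.0035]
jaw az -122.1 z [ 9.e-04 -4.e-04 -1.e+00] tcp [ 0.5603 -0.2714  0.1455]
[ 0.45  0.42 -0.14  1.79  0.07  0.93 -1.84]
```

View pics/wr11.png

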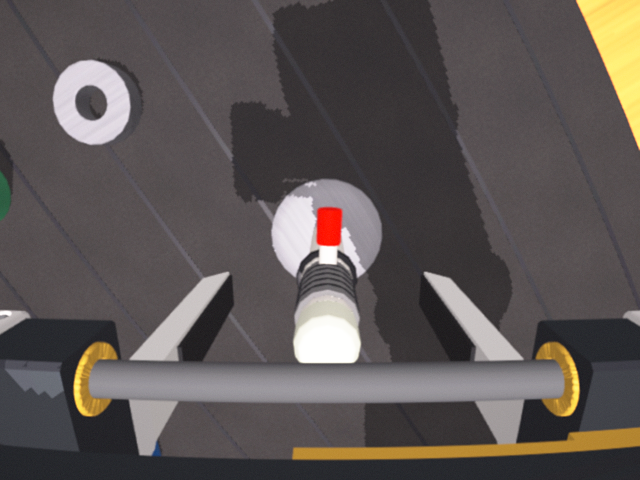

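The scope is centred between the pads, with the head at (327, 335) and the lamp at (329, 225) between the fingers and clear of them. Closing.

```bash
python3 -m pendant '[0,0,0,0,-0.5, 0,0,0,0,-1, 0,0,0,0,-1, 0,0,0,0,-1, 0,0,0,0,-1, 0,0,0,0,-1, 0,0,0,0,-1, 0,0,0,0,-1, 0,0,0,0,-1]'; python3 -m pendant '[0,0,-0.01,0,-1, 0,0,-0.03,0,-1, 0,0,-0.06,0,-1, 0,0,-0.1,0,-1, 0,0,-0.125,0,-1, 0,0,-0.13,0,-1, 0,0,-0.13,0,-1, 0,0,-0.13,0,-1]'; python3 - <<'E'
from h import *
for c in ["wrist","scene","top"]:
    p=read_camera(c); save(p,c+"12.png"); np.savez(c+"12.npz",**p)
    for t in ["scope","scope_lens","scope_grip"]:
        for r in landmark_of(p,t)[:1]: print(c,t,round(r["score"],2),toworld(p,r["centre"]).round(4))
go([.5106,.0152,.274])
E
```

```text
clock: 16.5
ee_pos: [0.5601, -0.2713, 0.1448]
orientation: [0.961, -0.276, -0.0, -0.0]
force: [0.4, 0.3, 0.2]
finger_gap: 0.0275
clock: 17.3
ee_pos: [0.5595, -0.2711, 0.2735]
orientation: [0.961, -0.276, -0.001, -0.0]
force: [-0.3, 0.9, -1.9]
finger_gap: 0.0275
wrist scope 0.71 [ 0.5575 -0.2711  0.1449]
wrist scope_grip 0.97 [ 0.5585 -0.2743  0.2754]
scene scope 0.66 [ 0.5635 -0.2707  0.1464]
scene scope_lens 0.84 [ 0.5609 -0.2658  0.1501]
top scope 0.53 [ 0.5607 -0.2691  0.147 ]
top scope_lens 0.72 [ 0.5597 -0.2713  0.1473]
top scope_grip 0.44 [ 0.5594 -0.2686  0.2742]
-> [0.5106, 0.0152, 0.274] [-0.1942 -0.2164  0.0008]
jaw az -122.1 z [-0.e+00  1.e-04 -1.e+00] tcp [ 0.5601 -0.2713  0.2747]
```

View pics/scene12.png

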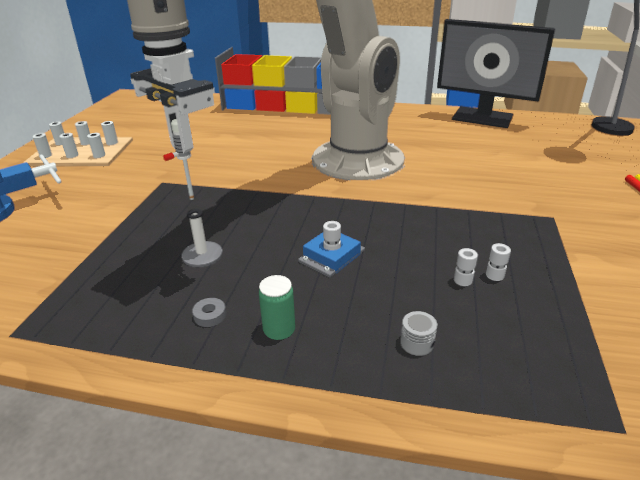

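View pics/wrist12.png

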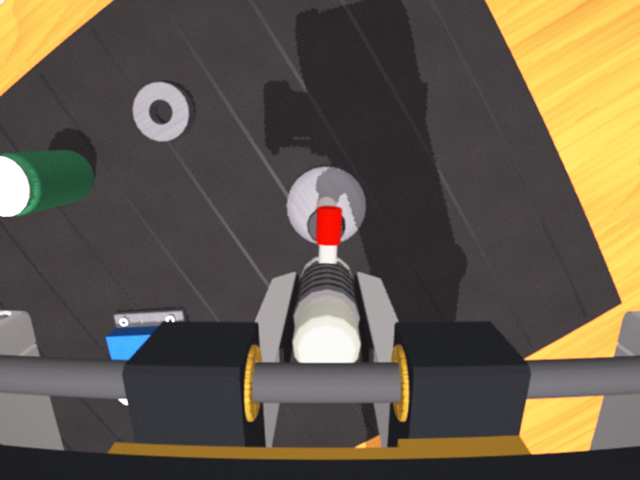

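```bash
python3 -m pendant '[-0.02,-0.02,0,0,-1, -0.05,-0.055,0,0,-1, -0.08,-0.09,0,0,-1, -0.11,-0.125,0,0,-1, -0.14,-0.16,0,0,-1, -0.17,-0.19,0,0,-1, -0.185,-0.207,0,0,-1, -0.194,-0.2164,0,0,-1, -0.194,-0.2164,0,0,-1, -0.194,-0.2164,0,0,-1, -0.194,-0.2164,0,0,-1, -0.194,-0.2164,0,0,-1, -0.194,-0.2164,0,0,-1]'; cat > w4.py <<'E'
from h import *
import sys
tcp,R=axes()
print("tcp",tcp.round(4),"toolz",R[:,2].round(4),"F",state()["force"].round(1))
p=read_camera("scene"); np.savez("scene_last.npz",**p); save(p,sys.argv[1]+"s.png")
for t in ["scope_lens","sleeve_ports"]:
    for r in landmark_of(p,t)[:1]: print(t,round(r["score"],2),toworld(p,r["centre"]).round(4))
X,_=cloud(p); 
d=np.hypot(X[:,0]-tcp[0],X[:,1]-tcp[1])<.022
tip=tcp[2]-.128
for a in (0.01,.03,.05,.07):
    S=X[d&(X[:,2]>max(tip+a-.008,.087))&(X[:,2]<tip+a+.008)]
    if len(S)>3: print("stem",a,len(S),np.median(S,0).round(4))
x0,y0=proj(p,[[*tcp[:2],.11]])[0].astype(int)
im=p["frame"][y0-60:y0+60,x0-80:x0+80,::-1]; cv2.imwrite(f"pics/{sys.argv[1]}sc.png",cv2.resize(im,None,fx=5,fy=5,interpolation=cv2.INTER_CUBIC))
print("crop origin",x0-80,y0-60)
p=read_camera("top"); np.savez("top_last.npz",**p); save(p,sys.argv[1]+"t.png")
go([.5105,.0152,tcp[2]]);print(state()["qpos"].round(2))
E
python3 w4.py a1
```

```text
clock: 19.2
ee_pos: [0.5109, 0.0144, 0.2747]
orientation: [0.961, -0.277, -0.0, 0.0]
force: [-0.6, 0.1, -2.3]
finger_gap: 0.0276
tcp [0.5109 0.0144 0.2747] toolz [-2.e-04  0.e+00 -1.e+00] F [-0.6  0.1 -2.3]
scope_lens 0.88 [0.5128 0.0151 0.1498]
sleeve_ports 0.86 [0.5136 0.0128 0.046 ]
stem 0.01 30 [0.5154 0.0144 0.157 ]
stem 0.03 27 [0.5139 0.0145 0.1754]
stem 0.05 30 [0.5146 0.0142 0.1969]
stem 0.07 30 [0.515  0.0137 0.2161]
crop origin 251 153
-> [0.5105, 0.0152, np.float64(0.27470779525777683)] [-0.0003 -0.0001  0.0001]
jaw az -122.11 z [-1.e-04  0.e+00 -1.e+00] tcp [0.5107 0.015  0.2748]
[ 0.14  0.13 -0.32  1.89  0.04  1.13 -2.33]
```

View pics/a1sc.png

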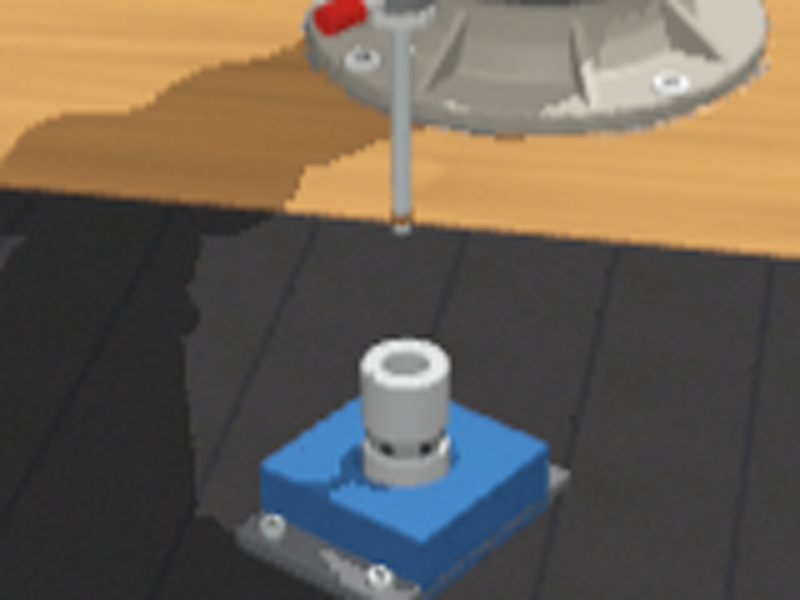

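View pics/a1t.png

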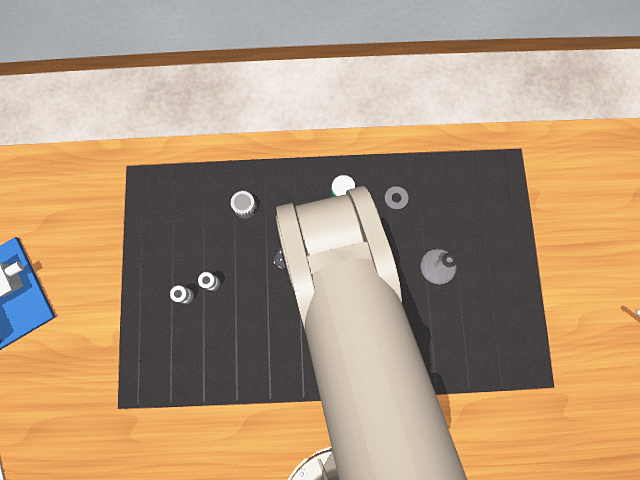

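```bash
cat > ax.py <<'E'
from h import *
p=dict(np.load("scene_last.npz")); tcp,R=axes()
g=cv2.cvtColor(p["frame"],cv2.COLOR_RGB2LAB).astype(float)
c=np.array([.5107,.0152])
def cols(z0,z1,half,n):
    out=[]
    for z in np.linspace(z0,z1,n):
        u,v=proj(p,[[*c,z]])[0]; r=int(round(v))
        xs=np.arange(int(u)-half-6,int(u)+half+8)
        row=g[r,xs]
        d=np.linalg.norm(np.diff(row,axis=0),axis=1)
        # subpixel: strongest edge left/right of u, centroid of gradient
        xm=xs[:-1]+.5
        def edge(sel):
            i=np.where(sel)[0]; k=i[np.argmax(d[i])]; kk=np.arange(max(k-1,0),min(k+2,len(d))); return (d[kk]*xm[kk]).sum()/d[kk].sum()
        out.append((z,u,edge((xm<u)&(xm>u-half-4)),edge((xm>u)&(xm<u+half+4)),v-r))
    return np.array(out)
import sys
tip=tcp[2]-.128
for nm,a in (("stem",cols(tip+.015,tip+.085,2,12)),("upper land",cols(.058,.078,9,6)),("lower land",cols(.036,.046,9,4))):
    if nm=="stem": a=a[a[:,0]>.09]
    mid=(a[:,2]+a[:,3])/2
    print(nm,"width",(a[:,3]-a[:,2]).mean().round(2),"offset px",(mid-a[:,1]).round(2),(mid-a[:,1]).mean().round(3))
print("px/m y:",(proj(p,[[*(c+[0,.001]),.1]])-proj(p,[[*c,.1]])), "x:",(proj(p,[[*(c+[.001,0]),.1]])-proj(p,[[*c,.1]])),"z",(proj(p,[[*c,.101]])-proj(p,[[*c,.1]])))
print("proj tip",proj(p,[[*c,tip]]),"lens",proj(p,[[*c,tip+.006]]),"sleeve top centre",proj(p,[[*c,.082]]))
E
python3 ax.py; python3 - <<'E'
import cv2
im=cv2.imread("pics/a1s.png"); c=im[190:255,315:350]; cv2.imwrite("pics/a1z.png",cv2.resize(c,None,fx=9,fy=9,interpolation=cv2.INTER_NEAREST))
E
```

```text
stem width 3.88 offset px [-0.89 -0.97 -0.95 -0.93 -0.91 -0.87 -0.98 -0.68  1.35 -0.63 -0.23 -0.74] -0.619
upper land width 18.74 offset px [-0.61 -0.86 -0.38 -0.42 -0.43 -0.37] -0.511
lower land width 15.33 offset px [-0.92 -0.58 -0.31 -0.46] -0.568
px/m y: [[0.46722449 0.04452726]] x: [[-0.08879761  0.2473526 ]] z [[-0.00254091 -0.40430406]]
proj tip [[331.73140563 197.6746705 ]] lens [[331.71513271 195.11472277]] sleeve top centre [[331.89910272 224.27045732]]
```

View pics/a1z.png

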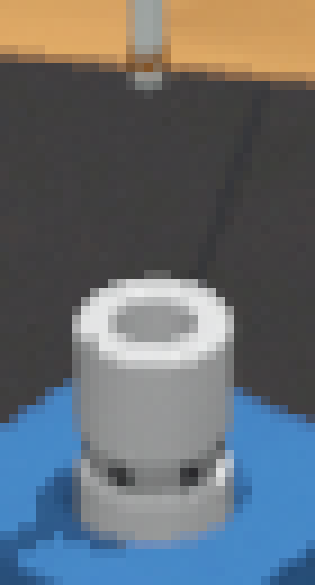

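```bash
python3 - <<'E'
from h import *
p=dict(np.load("wrist9.npz")); f=p["frame"]
g=f.min(2); b=(g>200).astype(np.uint8); m=np.zeros_like(b); m[105:185,285:370]=1; b&=m
cs,h=cv2.findContours(b,cv2.RETR_CCOMP,cv2.CHAIN_APPROX_NONE)
for c,hh in sorted(zip(cs,h[0]),key=lambda a:-cv2.contourArea(a[0]))[:2]:
    print(cv2.contourArea(c),cv2.boundingRect(c),circ(ray_plane(p,c[:,0],.082)[:,:2]))
# same for nest outline
hsv=cv2.cvtColor(f,cv2.COLOR_RGB2HSV)
b=((hsv[:,:,0]>95)&(hsv[:,:,0]<125)&(hsv[:,:,1]>150)).astype(np.uint8); b[330:]=0
cs,h=cv2.findContours(b,cv2.RETR_EXTERNAL,cv2.CHAIN_APPROX_NONE)
c=max(cs,key=cv2.contourArea); P=ray_plane(p,c[:,0],.034); print(cv2.minAreaRect((P[:,:2]*1000).astype(np.float32)))
E
```

```text
2604.5 (298, 116, 58, 59) (array([0.51030546, 0.01545393, 0.01859967]), np.float64(0.0001920882500206743))
745.0 (311, 129, 32, 33) (array([0.51036466, 0.01557814, 0.00995257]), np.float64(0.00020278433947442358))
((510.6451110839844, 15.06228256225586), (91.4294662475586, 90.58492279052734), 62.053321838378906)
```

```bash
python3 -m pendant '[0,0,0.02,0,-1, 0,0,0.04,0,-1, 0,0,0.05,0,-1, 0,0,0.054,0,-1, 0,0,0.054,0,-1, 0,0,0.054,0,-1, 0,0,0.054,0,-1]'; python3 w4.py a2; python3 ax.py;python3 - <<'E'
import cv2
im=cv2.imread("pics/a2s.png"); c=im[175:250,305:360]; cv2.imwrite("pics/a2z.png",cv2.resize(c,None,fx=8,fy=8,interpolation=cv2.INTER_NEAREST))
E
```

```text
clock: 20.1
ee_pos: [0.5111, 0.0152, 0.2215]
orientation: [0.961, -0.277, 0.001, -0.0]
force: [0.6, 0.0, -1.9]
finger_gap: 0.0274
tcp [0.5111 0.0152 0.2215] toolz [ 1.2e-03  1.0e-04 -1.0e+00] F [ 0.6  0.  -1.9]
scope_lens 0.56 [0.5098 0.0156 0.0991]
sleeve_ports 0.86 [0.548  0.2959 0.0375]
stem 0.01 27 [0.5153 0.0158 0.1042]
stem 0.03 25 [0.5145 0.0149 0.1229]
stem 0.05 28 [0.5145 0.0156 0.1433]
stem 0.07 29 [0.515  0.0149 0.1634]
crop origin 251 153
-> [0.5105, 0.0152, np.float64(0.22154907116494904)] [-0.0004  0.0001 -0.0004]
jaw az -122.1 z [ 5.e-04  0.e+00 -1.e+00] tcp [0.5109 0.0151 0.2211]
[ 0.13  0.18 -0.32  1.95  0.07  1.02 -2.35]
stem width 3.66 offset px [-0.44 -0.42 -0.41 -0.47 -0.53 -0.56 -0.64 -0.51 -0.52 -0.46 -0.44 -0.45] -0.488
upper land width 18.72 offset px [-0.62 -0.86 -0.39 -0.44 -0.43 -0.39] -0.521
lower land width 15.33 offset px [-0.92 -0.59 -0.34 -0.44] -0.573
px/m y: [[0.46722449 0.04452726]] x: [[-0.08879761  0.2473526 ]] z [[-0.00254091 -0.40430406]]
proj tip [[331.87129376 219.83269375]] lens [[331.85613512 217.41831059]] sleeve top centre [[331.89910272 224.27045732]]
```

View pics/a2z.png

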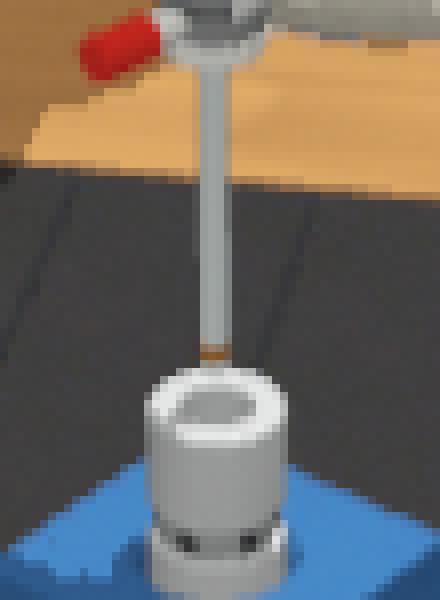

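```bash
cat > ax2.py <<'E'
from h import *
from scipy.optimize import least_squares
tcp,R=axes(); print(tcp.round(4)); tip=tcp[2]-.128
res={"st":[], "sl":[],"amb":[]}
for k in range(6):
    p=read_camera("scene"); X,_=cloud(p)
    C=-np.asarray(p["R"]).T@p["t"]; dirr=(C[:2]-[.511,.015]);dirr/=np.linalg.norm(dirr); 
    d=np.hypot(X[:,0]-.511,X[:,1]-.015)<.026
    S=X[d&(X[:,2]>max(.092,tip+.003))&(X[:,2]<tip+.085)&(np.hypot(X[:,0]-.512,X[:,1]-.015)<.014)]
    L=X[d&(X[:,2]>.055)&(X[:,2]<.077)]
    def fit(P,r):
        return least_squares(lambda q:np.hypot(P[:,0]-q[0],P[:,1]-q[1])-r,[.511,.015],loss='soft_l1',f_scale=.001).x
    res["st"].append(fit(S,.004)); res["sl"].append(fit(L,.019))
    f=p["frame"].astype(float); w=np.clip(f[:,:,0]-f[:,:,2]-25,0,None)
    u,v=proj(p,[[.511,.015,tip+.006]])[0]; u=int(round(u));v=int(round(v))
    yy,xx=np.mgrid[v-3:v+5,u-3:u+4]; ww=w[v-3:v+5,u-3:u+4]
    res["amb"].append([(ww*xx).sum()/ww.sum(),(ww*yy).sum()/ww.sum(),len(S)*1.])
for k,v in res.items(): print(k,np.mean(v,0).round(4),np.std(v,0).round(4))
print("pred lens front",proj(p,[[.511+.0039,.015+.0007,tip+.006]]))
f=p["frame"].astype(float); u,v=proj(p,[[.511,.015,.082]])[0]
print("profile through bore col",int(round(u)),[ (r,int(f[r,int(round(u))-1:int(round(u))+1].mean())) for r in range(int(v)-8,int(v)+12)])
print("pred rim rows", [proj(p,[[.511+d*.98,.015+d*.19,.082]])[0,1].round(2) for d in(-.019,-.01,0,.01,.019)])
print("pred port rows groove: z .042,.052 at r", [proj(p,[[.511+r*.98,.015+r*.19,z]])[0,1].round(2) for r,z in((.019,.052),(.0165,.047),(.019,.042),(.0205,.034))])
E
python3 ax2.py
```

```text
[0.5109 0.0151 0.2211]
st [0.512  0.0144] [0.0002 0.0001]
sl [0.512  0.0147] [0.0001 0.0001]
amb [331.4253 218.8359 138.5   ] [0.052  0.0381 1.2583]
pred lens front [[331.71664937 218.48295505]]
profile through bore col 332 [(216, 160), (217, 160), (218, 129), (219, 93), (220, 131), (221, 185), (222, 218), (223, 187), (224, 152), (225, 151), (226, 151), (227, 151), (228, 216), (229, 230), (230, 193), (231, 156), (232, 152), (233, 152), (234, 151), (235, 152)]
pred rim rows [np.float64(219.58), np.float64(221.82), np.float64(224.34), np.float64(226.9), np.float64(229.24)]
pred port rows groove: z .042,.052 at r [np.float64(241.04), np.float64(242.3), np.float64(244.89), np.float64(248.34)]
```

```bash
python3 - <<'E'
from h import *
v=[]
for i in range(3):
    p=read_camera("wrist"); tcp,R=axes(); X,_=cloud(p); T=(X-tcp)@R
    Q=T[(np.hypot(T[:,0],T[:,1])<.013)&(T[:,2]<-.036)&(T[:,2]>-.05)]
    v.append([tcp[2],np.median(Q[:,2]),*((Q.max(0)+Q.min(0))/2)[:2],len(Q)])
print(np.round(v,4))
# pre grip
E
```

```text
[[ 2.208e-01 -4.330e-02  3.100e-03  2.000e-04  2.850e+03]
 [ 2.208e-01 -4.330e-02  3.300e-03  2.000e-04  2.848e+03]
 [ 2.208e-01 -4.330e-02  3.200e-03  2.000e-04  2.849e+03]]
```

Stem and sleeve axes agree within about 0.3 mm (depth fit in the scene camera), and the stem hasn't slipped. I'm lowering it slowly.

```bash
python3 -m pendant '[0,0,0.004,0,-1, 0,0,0.009,0,-1, 0,0,0.014,0,-1, 0,0,0.019,0,-1, 0,0,0.022,0,-1, 0,0,0.022,0,-1, 0,0,0.022,0,-1]'; python3 ax2.py | head -4; python3 - <<'E'
from h import *
p=read_camera("scene"); save(p,"a3s.png")
c=p["frame"][175:250,305:360,::-1]; cv2.imwrite("pics/a3z.png",cv2.resize(c,None,fx=8,fy=8,interpolation=cv2.INTER_NEAREST))
s=state();print(s["force"],s["torque"]);go([.5109,.0151,.1688])
E
```

```text
clock: 21.45
ee_pos: [0.5108, 0.0151, 0.1988]
orientation: [0.961, -0.276, -0.0, -0.0]
force: [0.1, -0.1, -1.5]
finger_gap: 0.0276
[0.5108 0.0151 0.1988]
st [0.5121 0.0143] [0.0002 0.0001]
sl [0.5116 0.0146] [0.0001 0.0001]
amb [331.2869 227.     105.5   ] [0.0368 0.     0.9574]
[-0.01643063  0.29252752 -2.68918927] [ 0.01175771  0.03832398 -0.01843156]
-> [0.5109, 0.0151, 0.1688] [ 0.0001 -0.      0.0301]
jaw az -122.1 z [ 3.e-04  0.e+00 -1.e+00] tcp [0.5108 0.0151 0.1989]
```

View pics/a3z.png

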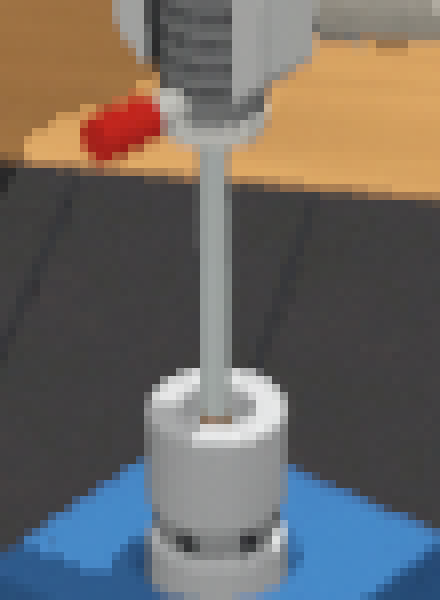

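The stem enters centred at crop column 216, the same as the bore. I'm going on to depth.

```bash
python3 -m pendant '[0,0,0.005,0,-1, 0,0,0.01,0,-1, 0,0,0.015,0,-1, 0,0,0.02,0,-1, 0,0,0.025,0,-1, 0,0,0.028,0,-1, 0,0,0.03,0,-1, 0,0,0.03,0,-1, 0,0,0.03,0,-1, 0,0,0.03,0,-1, 0,0,0.03,0,-1]'; python3 ax2.py | head -3; python3 - <<'E'
from h import *
p=read_camera("scene"); save(p,"a4s.png")
c=p["frame"][175:250,305:360,::-1]; cv2.imwrite("pics/a4z.png",cv2.resize(c,None,fx=8,fy=8,interpolation=cv2.INTER_NEAREST))
for t in ["scope","sleeve","scope_grip","sleeve_ports"]:
    for r in landmark_of(p,t): print(t,round(r["score"],2),toworld(p,r["centre"]).round(4))
p=read_camera("wrist"); save(p,"a4w.png")
tcp,R=axes(); X,_=cloud(p); T=(X-tcp)@R
Q=T[(np.hypot(T[:,0],T[:,1])<.013)&(T[:,2]<-.036)&(T[:,2]>-.05)]; print("head z",np.median(Q[:,2]))
s=state();print(s["force"],s["torque"],s["qd"].round(4));go([.5109,.0151,.1688])
E
```

```text
clock: 22.9
ee_pos: [0.5109, 0.0151, 0.169]
orientation: [0.961, -0.277, 0.0, -0.0]
force: [0.5, -0.4, -2.4]
finger_gap: 0.028
[0.5109 0.0151 0.169 ]
st [0.5119 0.0146] [0.0002 0.0003]
sl [0.5117 0.0147] [0.0001 0.0002]
scope 0.64 [ 0.752  -0.0453  0.0014]
sleeve 0.97 [ 0.5467  0.2996 -0.0017]
sleeve 0.93 [ 5.160e-01  3.615e-01 -3.000e-04]
sleeve 0.63 [0.5143 0.017  0.0071]
scope_grip 0.92 [0.5095 0.0122 0.1675]
sleeve_ports 0.82 [0.5171 0.3649 0.0324]
sleeve_ports 0.72 [0.5494 0.2985 0.0363]
sleeve_ports 0.67 [0.5116 0.0135 0.0483]
head z -0.043300080005941564
[-0.40942171 -0.16964799 -1.05765556] [ 0.05593498  0.01984802 -0.00752775] [ 0.0017  0.0003 -0.0006  0.0004 -0.0019 -0.0005  0.0005]
-> [0.5109, 0.0151, 0.1688] [ 0.0001 -0.0001 -0.    ]
jaw az -122.11 z [-0.e+00  1.e-04 -1.e+00] tcp [0.5107 0.0151 0.1688]ax2.py:17: RuntimeWarning: invalid value encountered in scalar divide
  res["amb"].append([(ww*xx).sum()/ww.sum(),(ww*yy).sum()/ww.sum(),len(S)*1.])
```

View pics/a4z.png

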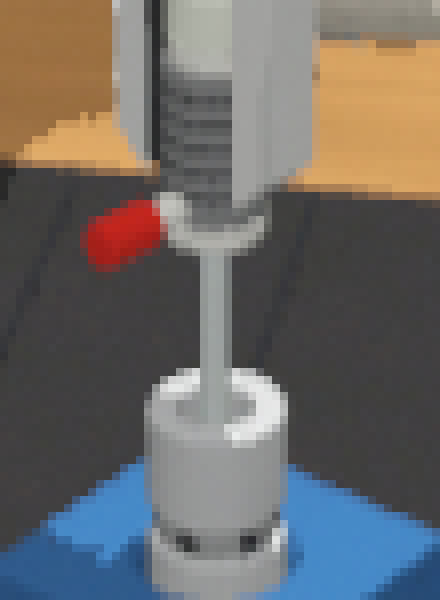

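View pics/a4w.png

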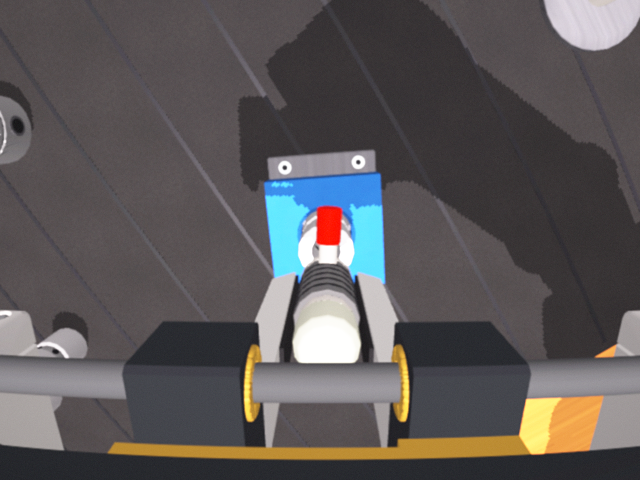

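All checks agree, and it is still. I'll settle a few more rows and hand in.

```bash
python3 -m pendant '[0,0,0,0,-1, 0,0,0,0,-1, 0,0,0,0,-1, 0,0,0,0,-1]'; python3 -c "
from h import *
s=state();print(s['qd'].round(4),s['force'].round(2),s['ee_pos'].round(4));print(finish_job())"
```

```text
clock: 23.9
ee_pos: [0.5107, 0.0151, 0.1688]
orientation: [0.961, -0.276, -0.0, -0.0]
force: [-0.2, 0.3, -1.7]
finger_gap: 0.0272
[-0.0019  0.      0.      0.001   0.0001  0.0015  0.0001] [-0.21  0.31 -1.65] [0.5107 0.0151 0.1688]
the job is handed in; nothing more can be done
None
```

The sleeve is seated upright in the inspection block and released. The borescope is still held in its bore with the lens at the cross holes. I handed the job in at 23.9 s, and no verdict was reported.

**Sleeve:** I took the one on the mat nearest the base and lowered it until it touched the pocket floor, where the vertical force went from −3 N to +6.6 N. I then let it go. Its top measured 82–83 mm above the bench, as expected for a seated sleeve.

**Borescope:** I lifted it from the stand, gripped clear of the lamp, and lowered it into the bore.
- **Centring:** the scene camera's depth fits put the stem and sleeve axes about 0.2 mm apart at the end.
- **Depth:** I set the depth from the gripper height and the grip offset. That puts the tip at about 41 mm and the lens at about 47 mm, level with the holes. The lens can't be seen inside the sleeve.
- **Slip and contact:** the scope did not shift in the grip. The only force at the end was its own weight, so I saw no sign of the stem touching the sleeve.

**Checks that disagreed:**
- Before the stem went in, the lens and rim rows in the image differed by about 0.3–0.5 px, roughly 1 mm.
- An early sideways reading suggested about 1 mm off centre, but the arm had not settled, and it was gone once it had.
- In the last picture the network reported the oil can as the scope. I ignored that.

I did not touch the piston, oil can, setting ring or the other sleeves.

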